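# Pack the carver's tool tray onto the crate's first tray

### The arm

A 7-joint arm with a two-finger parallel gripper is mounted at the origin on the work surface. World frame = base frame: x ahead of the robot, y to its left, z up, the work surface at z = 0. Lengths are in m, angles in rad, forces in N, time in s.
With the tool pointing down it reaches from about 0.375 to 0.925 m from the base axis. Payload 3.1 kg.
Tool frame: the origin (TCP) lies between the finger pads; the fingertips stand 19 mm ahead of it and the grasp point (between the pads) is the TCP; z points along the fingers, y is the line along which they close (so a half turn about z gives the same grasp; the last joint's range is limited). The gripper opens to 85 mm and grips with 20 to 120 N. Pads are 22 mm wide; open, the fingers measure 114 mm over their backs; the gripper's body (76 mm by 85 mm) begins 54 mm behind the grasp point. The pads swing forward as they close: fully open they stand 13 mm farther back than shut.
Start: joints at [-1.28, 0.383, 0.044, 1.598, -0.018, 1.161, -0.05], TCP at [0.246, 0.601, 0.25] pointing down, gripper open.
Joint ranges: [-2.61, 2.61], [-0.41, 2.15], [-1.48, 1.57], [0, 2.5], [-1.57, 4.71], [0.05, 1.97], [-2.85, 2.85]. Speed limits (rad/s): [2.79, 2.79, 3.14, 3.14, 3.14, 3.14, 3.14].

### API

Orientations are given as a unit quaternion [x, y, z, w].
In Python, from bench import move_ptp, movel, move_j, move_gripper, pause, inverse_kinematics, read_camera, camera_params, MotionError, sign_off, look_for, tip_of, read_time_s, read_qpos, read_joint_vel, read_effort, read_eef_pos, read_tcp_rot, read_ft_force, read_ft_torque, read_finger_gap, read_grasp_force gives the robot as it stands. Calls block until the motion is done:
- move_ptp(position, orientation): joint-space move of the TCP to a pose.
- movel(position, orientation=None, speed=0.15): straight line of the TCP; orientation=None keeps the orientation; speed is the mean speed in m/s.
- move_j(angles): joint-space move.
- move_gripper(opening, effort=None): finger opening in m; effort is the grip in N (None keeps the last); returns when the fingers have stopped.
- pause(seconds).
- inverse_kinematics(position, orientation): joint angles nearest the present ones, or None.
- read_camera(name): name is "scene" or "top" or "wrist"; returns the picture (400x640x3 uint8, red, green, blue); there is no depth.
- camera_params(name): a dict with "K" (3x3 intrinsics, pixels), "camera_from_world" (4x4, takes a point from world to camera coordinates). Camera axes: x right, y down, z forward; pixel columns grow to the right and rows downward; lengths in m; the calibration is good to about 2 mm. A picture is of the moment at which its call begins: read the wrist's pose just before it. camera_params takes no time and is no camera call; for the wrist camera it gives the pose at the moment of the call.
A pose or a line that the arm cannot do raises MotionError and nothing moves.
- sign_off(): hands the job in; it is judged then, once.
Trained networks look in the newest picture that a camera, given by its name, has taken for a name from the list of things; names that differ only in an ending like _2 or _b are one class to them, and where a whole thing is asked for, a point or a joint stands for the part that bears it (a point fixed in the world has none). Each returns a list of dicts, best first, with "confidence" (0 to 1); they miss things now and then, are a little off and sometimes report something else, mostly with a low value. They report only what shows in the picture. A call takes as long as a camera call. They do not tell look-alikes from the thing itself.
- look_for(camera, name): "at" ([column, row] in pixels, amid what is visible of it).
- tip_of(camera, name): "at" ([column, row] in pixels: a listed point, or the origin of a listed thing).
Readings, each from a call of its own:
- read_time_s(): time.
- read_qpos(): joint angles.
- read_joint_vel(): joint speeds.
- read_effort(): joint torques, N m.
- read_eef_pos(): TCP position.
- read_tcp_rot(): TCP orientation.
- read_ft_force(): force on the tool from outside, world axes, zero at the start.
- read_ft_torque(): the same for the moment, N m.
- read_finger_gap(): finger opening in m.
- read_grasp_force(): force on a finger pad.
Only numpy, scipy, OpenCV 4.12 (cv2) and the standard library are available. Lean on these libraries where they do the work, as an engineer would, in place of code of your own. Each camera call takes 0.05 s, during which the arm holds its last target. There are 200 camera calls.

### The job

Pick up the tool tray by its handle and stack it on the tray that stands in the carrying crate. That one lies loosely, so feel the four corner lugs into its sockets without forcing them, and press down until the ball catches have clicked and the tray sits fully home and level before you let go. Keep the two stones in it, and leave the crate where it is and everything else on the bench alone.

Things in the scene. Friction and masses are not known exactly. Their poses are not given: they have to be found in the camera images.
- upper_tray: Handled tray to be packed: open plywood tray, 260 (x) by 180 mm (y). Four square lugs under its corners, 14 mm wide, 16 mm long, the last 4 mm tapering to 11 mm, at x = +-106, y = +-66 mm. Origin: its centre at the level of the lug tips (z = 0 standing on the bench); underside of floor z = 16, inner floor 24, rim 64 mm. 0.75 to 0.9 kg with its two stones. Alike either way round.
- grip (a point): Middle of the upper tray's fixed handle, 130 mm over the lug tips: a flat-sided bar along the tray's x, 20 mm thick (y), 28 mm high (z 116 to 144), 240 mm long between two end boards 60 mm wide that rise to z = 154 mm. Under the tray, in the middle of each end (x = +-112, y = 0), a steel strike rod 8 mm thick reaches down to 0.6 mm over the lug tips. Axes as the tray's.
- crate: Low plywood carrying crate, 292 (x) by 212 (y) by 42 mm, 2.4 kg as packed; origin: centre of its underside. The first tray, without handle, 260 by 180 by 60 mm, stands square but loose on its 9 mm floor, 3.5 to 7 mm off the middle along x and up to 7 mm along y, which way is not measured; 6 N shifts it. Home, the upper tray's origin is 53 mm above this origin.
- berth (a point): Centre of the crate, level with the first tray's rim (69 mm up). That tray's corner sockets: 16 mm square, 18 mm deep, mouths chamfered 1 mm, at its x = +-106, y = +-66 mm. Lugs 4.5 mm in, the strikes meet a double ball catch inside each end wall; passing takes 12 to 16 N in all, weight included. Over 45 N on that tray is forcing: land at 10 mm/s or less. Axes as the crate's.
- oilstone: grey sharpening stone 100 x 40 x 22 mm (0.17 to 0.23 kg) lying in the handled tray to one side of the handle; origin at the centre of its underside
- slipstone: smaller white slip stone 80 x 30 x 22 mm (0.10 to 0.14 kg) lying in the handled tray on the other side of the handle; origin at the centre of its underside
- gouge: bystander: carving gouge 220 mm long lying between the trays; origin under its middle, x along it
- mallet: bystander: turned wooden mallet standing on its head, 225 mm high, 80 mm across; origin under its centre
- pencil: bystander: pencil 180 mm long; origin under its middle
- glue: bystander: white glue bottle 170 mm high, 60 mm across; origin under its centre
There are look-alikes about, which are no part of the job. What is shaped like the slipstone but purple is not meant.

How it is judged:
By the outcome, as a careful person would: the job done as asked, in the order asked, and still so for the second after the job is handed in, with the robot touching nothing.
It also fails if it takes over 64 s, if anything falls off the work surface, if the arm or the gripper's body presses on something with over 40 N, if the wrist force passes 120 N, or if a joint passes its speed limit or range.

## Working session

There is one attempt and no reset: what is moved stays moved. The work goes in short steps, each a Python script; the robot and the scene stay as the last script left them, time stands still between calls to the robot, and variables do not carry over. Pictures are saved under pics/ and viewed, at most 10 in all, crops included, and the job is handed in when it is done.

```bash
ls; mkdir -p pics; python3 - <<'E'
from bench import *
import cv2,numpy as np
ims=[]
for c in ["top","scene"]:
    im=read_camera(c); cv2.imwrite(f"pics/{c}0.png",im[:,:,::-1]); 
    p=camera_params(c); print(c,np.round(p["K"],1).tolist(),np.round(p["camera_from_world"],4).tolist())
    for n in ["upper_tray","grip","crate","berth","oilstone","slipstone","gouge","mallet","pencil","glue"]:
        print(n,[(np.round(d["at"]).tolist(),round(d["confidence"],2)) for d in look_for(c,n)[:3]],[(np.round(d["at"],1).tolist(),round(d["confidence"],2)) for d in tip_of(c,n)[:3]])
print(read_time_s(),read_ft_force(),read_tcp_rot())
E
```

```text
pics
top [[433.9, 0.0, 326.9], [0.0, 433.9, 204.1], [0.0, 0.0, 1.0]] [[0.0213, -0.9997, -0.0075, 0.0036], [-0.9953, -0.0205, -0.0942, 0.488], [0.094, 0.0095, -0.9955, 1.2873], [0.0, 0.0, 0.0, 1.0]]
upper_tray [([257.0, 202.0], 0.93)] [([258.0, 205.5], 0.72)]
grip [([254.0, 202.0], 0.67)] [([246.6, 204.9], 0.68)]
crate [([410.0, 184.0], 0.72)] [([408.9, 184.6], 0.7), ([272.7, 216.9], 0.66)]
berth [([408.0, 178.0], 0.59)] [([408.9, 178.5], 0.63)]
oilstone [([241.0, 210.0], 0.81)] [([244.9, 208.3], 0.92)]
slipstone [([236.0, 277.0], 0.68), ([195.0, 212.0], 0.68), ([269.0, 218.0], 0.62)] [([236.4, 276.9], 0.65), ([273.4, 219.1], 0.55)]
gouge [([332.0, 237.0], 0.69)] [([329.6, 223.4], 0.89), ([409.2, 186.1], 0.49)]
mallet [([481.0, 262.0], 0.76)] [([474.7, 258.4], 0.78)]
pencil [([333.0, 129.0], 0.61)] [([331.2, 138.4], 0.5), ([330.3, 223.0], 0.35)]
glue [([178.0, 260.0], 0.93)] [([185.9, 261.7], 0.93)]
scene [[448.1, 0.0, 315.9], [0.0, 448.1, 199.3], [0.0, 0.0, 1.0]] [[-0.6767, 0.7362, 0.0087, 0.3077], [0.3896, 0.3681, -0.8442, -0.0936], [-0.6247, -0.5679, -0.5359, 1.9313], [0.0, 0.0, 0.
[... 202 characters left out ...]
]
berth [([250.0, 206.0], 0.77)] [([253.1, 192.8], 0.95)]
oilstone [([374.0, 248.0], 0.75), ([361.0, 239.0], 0.43), ([444.0, 234.0], 0.28)] [([318.5, 219.0], 0.75), ([372.1, 251.6], 0.68), ([254.4, 208.7], 0.31)]
slipstone [([411.0, 273.0], 0.54), ([361.0, 232.0], 0.45)] [([413.7, 277.8], 0.62), ([253.7, 192.7], 0.5), ([359.9, 233.1], 0.46)]
gouge [([328.0, 211.0], 0.62)] [([319.2, 216.5], 0.56)]
mallet [([256.0, 159.0], 0.59)] [([260.7, 175.7], 0.69)]
pencil [([260.0, 254.0], 0.41)] [([264.7, 255.7], 0.46)]
glue [([441.0, 236.0], 0.84), ([372.0, 249.0], 0.27)] [([436.1, 249.9], 0.57)]
2.1 [ 0.22120935 -0.28237579 -0.23052877] [ 1.93168374e-01  9.81165623e-01 -2.40320343e-06 -8.40886742e-06]
```

```bash
python3 - <<'E'
import cv2
a=cv2.imread("pics/top0.png"); cv2.imwrite("pics/top0c.png",cv2.resize(a[90:320,150:510],None,fx=2.2,fy=2.2,interpolation=cv2.INTER_CUBIC))
E
```

```text
(no output)
```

View pics/top0c.png

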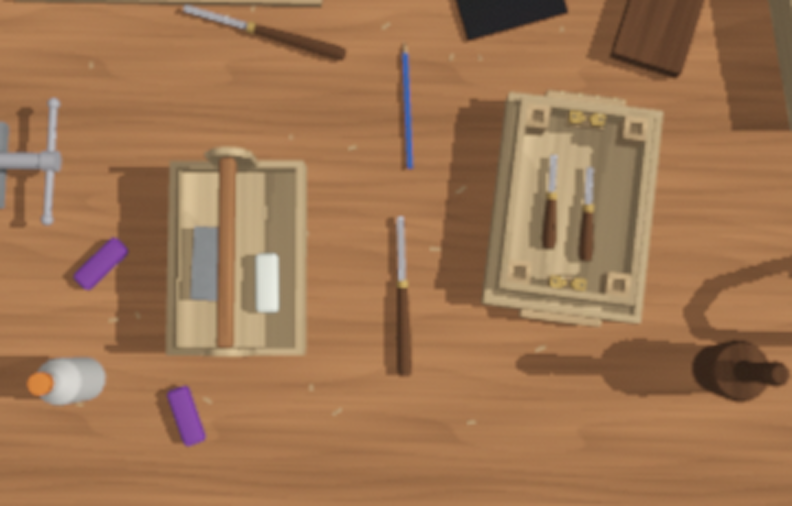

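View pics/scene0.png

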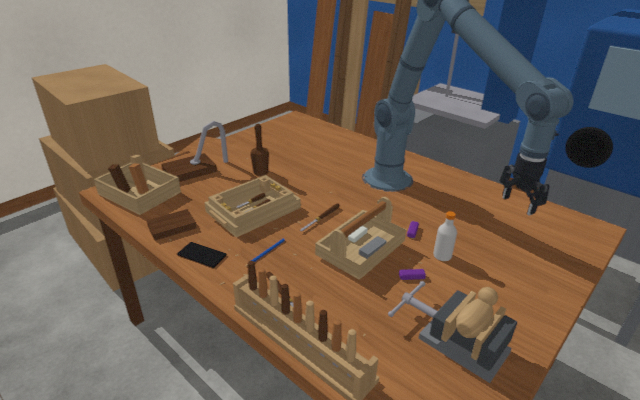

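Top view: the handled tray is at about (257,205), with its handle from (253,162) to (253,248). The oilstone (grey, (243,210)) and slipstone (white, (271,218)) lie inside it. The crate with its tray is at (409,184), the gouge at (332,224) between them and the mallet at (481,260).

Look-alikes: purple blocks at (195,210) and (235,279), not slipstones. Another open box is at scene (138,188) and a tool rack at scene (300,330), neither with a handle. A second gouge is at top (270,105). My choice is the handled tray at (257,205), the only one with a bar and the two stones.

```bash
cat > h.py <<'E'
from bench import *
import cv2,numpy as np
from scipy.spatial.transform import Rotation as R
def ray(c,px,z,P=None):
    p=P or camera_params(c); T=np.array(p["camera_from_world"]); K=np.array(p["K"])
    d=T[:3,:3].T@np.linalg.solve(K,[px[0],px[1],1]); o=-T[:3,:3].T@T[:3,3]
    return o+d*(z-o[2])/d[2]
def proj(c,X,P=None):
    p=P or camera_params(c); T=np.array(p["camera_from_world"]); K=np.array(p["K"])
    q=K@(T[:3,:3]@np.asarray(X,float)+T[:3,3]); return q[:2]/q[2]
def down(yaw): # tool z down, tool x at angle yaw in world
    c,s=np.cos(yaw),np.sin(yaw)
    return R.from_matrix(np.array([[c,s,0],[s,-c,0],[0,0,-1]])).as_quat()
E
python3 - <<'E'
from h import *
f=lambda x,y:(150+(x+.5)/2.2-.5,90+(y+.5)/2.2-.5)
a,b=ray("top",f(228,156),.144),ray("top",f(227,347),.144)
print("handle",a,b,(a+b)/2,np.linalg.norm(a-b),np.degrees(np.arctan2(*(a-b)[1::-1])))
print("grip tips",ray("top",(246.6,204.9),.13),ray("scene",(361.7,219.6),.13))
for n,z in(("socket",.069),):
    S=[ray("top",f(*q),z) for q in((538,116),(636,128),(618,284),(520,271))]
    for s in S: print(n,s)
    print(np.mean(S,0),[np.linalg.norm(S[i]-S[i-1]) for i in range(4)])
    print([np.degrees(np.arctan2(*(S[i]-S[j])[1::-1])) for i,j in((0,3),(1,2),(0,1),(3,2))])
print("berth",ray("top",(408.9,178.5),.069),ray("scene",(253.1,192.8),.069))
for n,px,z in(("mallet",(474.7,258.4),0),("glue",(185.9,261.7),0),("gouge",(329.6,223.4),0)): print(n,ray("top",px,z))
p=camera_params("wrist");T=np.array(p["camera_from_world"]);print(p["K"],np.round(T,3))
Rt=R.from_quat(read_tcp_rot()).as_matrix();o=-T[:3,:3].T@T[:3,3]
print("cam in tool",Rt.T@(o-read_eef_pos()),np.round(T[:3,:3]@Rt,3))
E
```

```text
handle [0.59315977 0.21875211 0.144     ] [0.35401952 0.21107947 0.144     ] [0.47358965 0.21491579 0.144     ] 0.2392633051240878 1.8376609136311586
grip tips [0.47097804 0.23547782 0.13      ] [0.47974437 0.22096046 0.13      ]
socket [ 0.67022603 -0.18151601  0.069     ]
socket [ 0.65642544 -0.31257098  0.069     ]
socket [ 0.44688569 -0.28827865  0.069     ]
socket [ 0.46138847 -0.15916702  0.069     ]
[ 0.55873141 -0.23538317  0.069     ] [np.float64(0.21003000298212793), np.float64(0.1317795936261392), np.float64(0.2109431855320833), np.float64(0.12992360784863016)]
[np.float64(-6.108326671001374), np.float64(-6.612885380522209), np.float64(83.98869155689086), np.float64(83.59097328046388)]
berth [ 0.56368887 -0.22496227  0.069     ] [ 0.54863817 -0.23510328  0.069     ]
mallet [ 0.33408347 -0.43722717  0.        ]
glue [0.3052839  0.43906454 0.        ]
gouge [0.43093517 0.00441072 0.        ]
[[291.37784668   0.         320.02553556]
 [  0.         291.37784668 202.81926532]
 [  0.           0.           1.        ]] [[ 0.38   0.925 -0.001 -0.649]
 [ 0.879 -0.361  0.312 -0.041]
 [ 0.288 -0.119 -0.95   0.38 ]
 [ 0.     0.     0.     1.   ]]
cam in tool [ 0.07939044 -0.00028601 -0.12355822] [[-0.001  1.     0.001]
 [-0.95  -0.    -0.312]
 [-0.312 -0.001  0.95 ]]
```

```bash
python3 - <<'E'
from h import *
import json
out={}
def look(tag,pos,yaw):
    move_ptp(pos,down(yaw)); pause(.3)
    P=camera_params("wrist"); im=read_camera("wrist")
    cv2.imwrite(f"pics/{tag}.png",im[:,:,::-1]); json.dump({k:np.array(v).tolist() for k,v in P.items() if k in("K","camera_from_world")},open(f"{tag}.json","w"))
    print(tag,read_time_s(),read_qpos().round(2) if hasattr(read_qpos(),'round') else read_qpos())
y=np.radians(180-6.3)
look("wc",[.53,-.232,.30],y)
look("wt",[.445,.214,.36],np.radians(181.8))
E
```

```text
wc 5.5417 [-0.56  0.35  1.11  1.75 -0.33  1.24  2.1 ]
wt 7.5667 [-1.46 -0.05  0.91  1.85  0.04  1.32  1.05]
```

View pics/wc.png

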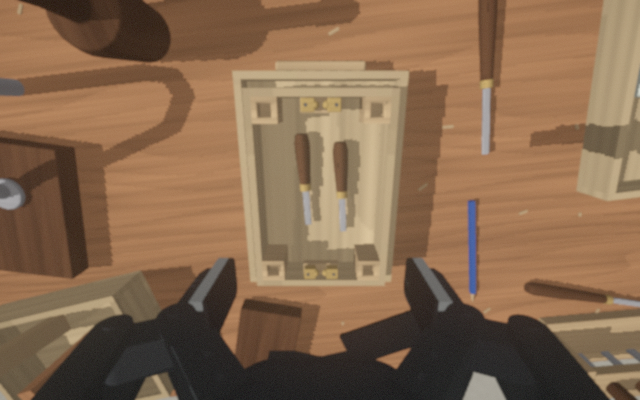

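View pics/wt.png

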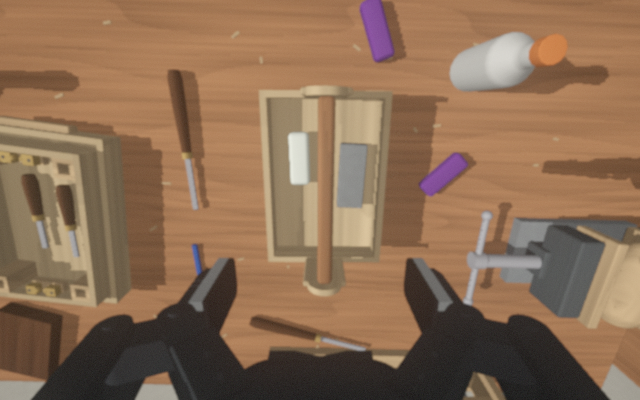

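Wrist over crate: sockets near (264,108), (377,107), (367,269), (273,269), ball catches at (320,104) and (320,271). Wrist over tray: bar from (326,95) to (324,283), white stone (298,158), grey stone (351,175). Next is one close crop of each to refine these and confirm the choice.

```bash
python3 - <<'E'
import cv2,numpy as np
a=cv2.imread("pics/wc.png"); b=cv2.imread("pics/wt.png")
c=lambda i,x,y,w,h,f:cv2.resize(i[y:y+h,x:x+w],None,fx=f,fy=f,interpolation=cv2.INTER_CUBIC)
L=np.vstack([np.hstack([c(a,245,90,40,40,5),c(a,355,90,40,40,5)]),np.hstack([c(a,253,250,40,40,5),c(a,347,250,40,40,5)])])
Rr=c(b,252,80,150,220,400/150)[:587]
m=np.zeros((590,800,3),np.uint8); m[:400,:400]=L; m[:Rr.shape[0],400:400+Rr.shape[1]]=Rr[:590]
cv2.imwrite("pics/m.png",m); print(Rr.shape)
E
```

```text
(587, 400, 3)
```

View pics/m.png

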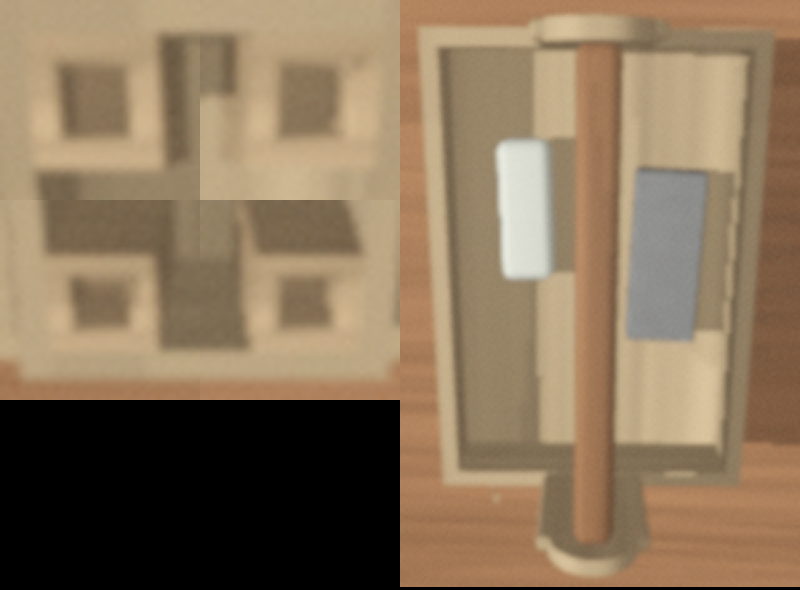

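The crop confirms it: a handled tray with one grey and one white stone, and four square sockets in the crate's tray. Now the rigid fits.

```bash
cat > fit.py <<'E'
from h import *
import json
from scipy.optimize import least_squares
def fit(cam,P,local,px,zoff,x0):
    def f(v):
        c,s=np.cos(v[2]),np.sin(v[2])
        return np.concatenate([proj(cam,[v[0]+c*l[0]-s*l[1],v[1]+s*l[0]+c*l[1],l[2]+zoff],P)-p for l,p in zip(local,px)])
    r=least_squares(f,x0); return r.x,r.fun.reshape(-1,2)
E
python3 - <<'E'
from fit import *
Pc,Pt=json.load(open("wc.json")),json.load(open("wt.json"))
a,b=.106,.066
# image down = +x, image right = +y
sock=[(-a,-b,.068),(-a,b,.068),(a,b,.068),(a,-b,.068)]
px=[(263.6,109.8),(376.2,109.7),(367.6,270.2),(273,270.2)]
f=lambda x,y:(150+(x+.5)/2.2-.5,90+(y+.5)/2.2-.5)
pt=[f(520,271),f(618,284),f(636,128),f(538,116)]
# correspondences: -x = near base (lower in top image); -y = right in top
for cam,P,p,l in(("wrist",Pc,px,sock),("top",None,[f(618,284),f(520,271),f(538,116),f(636,128)],sock)):
    v,r=fit(cam,P,l,p,0,[.56,-.235,-.1]); print(cam,v.round(4),np.degrees(v[2]),r.round(1).tolist())
g=lambda x,y:(252+(x-400+.5)/2.6667-.5,80+(y+.5)/2.6667-.5)
rim=[(-.13,-.09,.064),(-.13,.09,.064),(.13,.09,.064),(.13,-.09,.064)]
bar=[(-.12,0,.144),(.12,0,.144)]
pr=[g(418,29),g(773,32),g(737,485),g(444,485)]; pb=[g(596,45),g(592.5,541)]
for n,l,p in(("rim",rim,pr),("bar",bar,pb),("both",rim+bar,pr+pb)):
    v,r=fit("wrist",Pt,l,p,0,[.47,.215,.03]); print(n,v.round(4),np.degrees(v[2]),r.round(1).tolist())
# stones vs handle
for n,q in(("slip",(525,210)),("oil",(666,255))): print(n,ray("wrist",g(*q),.046,Pt))
E
```

```text
wrist [ 0.5592 -0.2356 -0.1082] -6.196674434384889 [[-0.4, 0.2], [0.5, 0.1], [0.2, -0.2], [-0.3, -0.1]]
top [ 0.5589 -0.2356 -0.1104] -6.32322485472309 [[0.3, 0.2], [-0.3, 0.2], [-0.0, -0.4], [0.0, -0.1]]
rim [0.4744 0.2191 0.0231] 1.3257758103925317 [[-0.4, -0.2], [0.3, -0.5], [0.5, 0.9], [-0.5, 0.3]]
bar [0.4731 0.2187 0.0273] 1.5625179838442627 [[0.0, -1.3], [-0.0, 2.0]]
both [0.4739 0.2189 0.0244] 1.3976671591874823 [[-0.6, -0.6], [0.1, -1.1], [0.6, 0.5], [-0.5, 0.0], [0.5, -0.6], [-0.1, 2.5]]
slip [0.43984631 0.1798974  0.046     ]
oil [0.46339037 0.26105195 0.046     ]
```

Fits agree within about 1 mm (wrist and top) for the sockets: (0.559, -0.2356), -6.25°. The tray is at (0.474, 0.218), +1.5°. Grasping now.

```bash
python3 - <<'E'
from h import *
q=down(np.radians(181.5)); x,y=.474,.218
move_ptp([x,y,.22],q); movel([x,y,.1305],speed=.1); pause(.2)
f0=np.array(read_ft_force()); print("free",f0,read_ft_torque())
move_gripper(.015,80); print(read_finger_gap(),read_grasp_force(),read_ft_force(),read_eef_pos())
pause(.2); movel([x,y,.17],speed=.04); pause(.4)
print(read_ft_force(),read_ft_torque(),read_finger_gap(),read_eef_pos(),read_time_s())
cv2.imwrite("pics/lift_s.png",read_camera("scene")[:,:,::-1])
cv2.imwrite("pics/lift.png",read_camera("wrist")[:,:,::-1])
import json;P=camera_params("wrist");json.dump({k:np.array(P[k]).tolist() for k in("K","camera_from_world")},open("lift.json","w"))
a=cv2.imread("pics/lift.png");b=cv2.imread("pics/lift_s.png")[150:300,260:500]
m=np.zeros((600,640,3),np.uint8);m[:400]=a;m[400:,:320]=cv2.resize(b,(320,200));cv2.imwrite("pics/lm.png",m)
E
```

```text
free [-0.11616326 -0.31489134  0.29596073] [ 0.01945004 -0.02439748 -0.01104851]
0.018780959753117256 79.95883226394653 [0.43093809 3.98593668 0.35769309] [0.47416786 0.21970719 0.13074649]
[ 0.70181965 -0.54862445 -7.21426816] [-0.06951914 -0.07410809 -0.01832826] 0.019191200000747956 [0.47399549 0.21795104 0.16992025] 11.7917
```

View pics/lm.png

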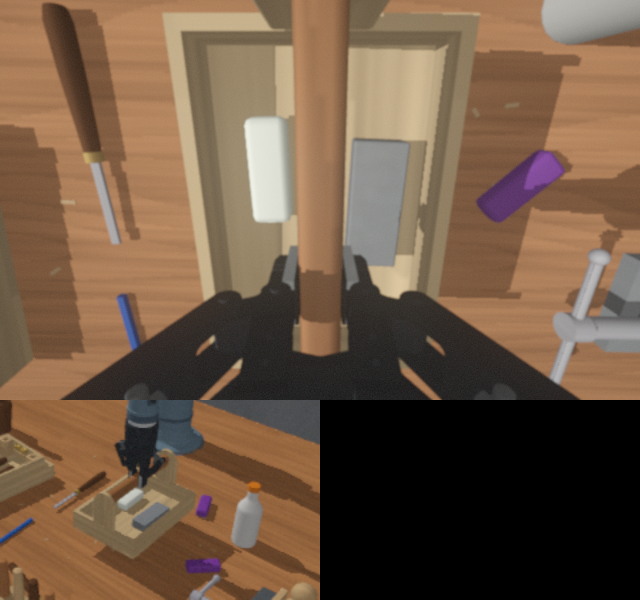

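Tray held clear, with the white stone at (268,170) and the grey at (378,200), both inside. The near rim corners at (165,15) and (477,15) give me the in-hand offset.

```bash
python3 - <<'E'
from h import *
import json
P=json.load(open("lift.json"));T=.17
c1,c2=ray("wrist",(165,15),T-.0665,P),ray("wrist",(477,14.5),T-.0665,P)
print(c1,c2,np.linalg.norm(c1-c2),np.degrees(np.arctan2(*(c2-c1)[1::-1])))
m=(c1+c2)/2-np.array(read_eef_pos());yaw=np.radians(1.5);print("local x,y of near rim middle vs TCP (expect -130,0):",m[0]*np.cos(yaw)+m[1]*np.sin(yaw),-m[0]*np.sin(yaw)+m[1]*np.cos(yaw))
# sensitivity to tilt: 1cm z
print(R.from_quat(read_tcp_rot()).as_matrix().round(3).tolist())
for s in np.linspace(0,1,5):
    p=np.array([.474,.218,.30])*(1-s)+s*np.array([.559,-.2356,.30]); print(inverse_kinematics(p,down(np.radians(181.5-7.75*s))))
E
```

```text
[0.34703164 0.12617148 0.1035    ] [0.34233424 0.30285147 0.1035    ] 0.17674242398942985 91.5229682334651
local x,y of near rim middle vs TCP (expect -130,0): -0.12937871569582318 -7.292343678698193e-05
[[-1.0, -0.026, -0.0], [-0.026, 1.0, -0.0], [0.0, -0.0, -1.0]]
[-1.48782296  0.13606233  1.07233481  1.88226726 -0.12833757  1.19678325
  1.22469234]
[-1.35690577  0.07890731  1.13558798  1.91690587 -0.07699549  1.19238237
  1.36914451]
[-1.17228348  0.15091901  1.22377078  1.89582099 -0.15239717  1.19806725
  1.63303195]
[-0.94737516  0.43456487  1.39375809  1.82009492 -0.44873758  1.27066357
  2.06560917]
[-0.59312798  0.53855814  1.27212402  1.68941304 -0.53107906  1.3166197
  2.24165499]
```

In-hand x offset is under 1 mm. Next I check pitch from the rim edges in the saved image, which costs no robot time.

```bash
python3 - <<'E'
from h import *
import json
from scipy.optimize import least_squares
P=json.load(open("lift.json"));im=cv2.GaussianBlur(cv2.imread("pics/lift.png"),(3,3),0).astype(float)
# wood vs ply: use blue channel gradient
def pt(v,xl,yl,zl):
    x,y,yaw,pitch,roll,dz=v; Rm=R.from_euler("zyx",[yaw,pitch,roll]).as_matrix()
    g=np.array([.474,.218,.1695+dz]); return proj("wrist",g+Rm@np.array([xl+x,yl+y,zl-.130]),P)
def edge(p0,side):
    r=int(round(p0[1])); c=int(round(p0[0])); w=9
    s=im[r,c-w-2:c+w+3,0]; d=(s[2:]-s[:-2])*side; k=np.argmax(d); return np.array([c-w-1+k,r]),d[k]
v0=[0,0,np.radians(1.5),0,0,0]; obs=[]
for side,yl in((1,-.09),(-1,.09)):
    for xl in np.linspace(-.125,-.02,15):
        p=pt(v0,xl,yl,.064); 
        if 2<p[1]<280: e,d=edge(p,side); obs.append((yl,e,d,p))
print([(o[0],o[1].tolist(),round(o[2]),o[3].round(1).tolist()) for o in obs])
def f(v):
    out=[]
    for yl,e,d,_ in obs:
        if d<15: continue
        a,b=pt([v[0]*0,v[1],v[2],v[3],v[4],0],-.13,yl,.064),pt([0,v[1],v[2],v[3],v[4],0],0,yl,.064)
        out.append(a[0]+(b[0]-a[0])*(e[1]-a[1])/(b[1]-a[1])-e[0])
    return np.array(out+[(v[0])*100])
r=least_squares(f,[0,0,.026,0,0],loss="soft_l1"); print(r.x[1],np.degrees(r.x[2:]),f(r.x).round(1))
E
```

```text
[(-0.09, [163, 24], 23, [163.6, 23.7]), (-0.09, [165, 38], 24, [165.8, 38.5]), (-0.09, [167, 53], 26, [167.9, 52.9]), (-0.09, [169, 67], 28, [169.9, 66.9]), (-0.09, [171, 80], 25, [171.9, 80.5]), (-0.09, [173, 94], 28, [173.9, 93.7]), (-0.09, [175, 107], 26, [175.8, 106.6]), (-0.09, [177, 119], 26, [177.6, 119.2]), (-0.09, [179, 131], 29, [179.4, 131.5]), (-0.09, [180, 143], 25, [181.2, 143.5]), (-0.09, [182, 155], 29, [182.9, 155.1]), (-0.09, [184, 167], 27, [184.6, 166.5]), (-0.09, [186, 178], 29, [186.2, 177.6]), (-0.09, [187, 188], 31, [187.8, 188.5]), (-0.09, [189, 199], 32, [189.4, 199.1]), (0.09, [477, 23], 2, [478.7, 23.4]), (0.09, [475, 38], 2, [476.6, 38.2]), (0.09, [474, 53], 18, [474.4, 52.6]), (0.09, [472, 67], 19, [472.4, 66.6]), (0.09, [470, 80], 20, [470.3, 80.2]), (0.09, [468, 93], 16, [468.4, 93.5]), (0.09, [466, 106], 20, [466.5, 106.4]), (0.09, [464, 119], 20, [464.6, 119.0]), (0.09, [462, 131], 19, [462.8, 131.3]), (0.09, [461, 143], 18, [461.0, 143.3]), (0.09, [459, 155], 19, [459.3, 155.0]), (0.09, [457, 166], 20, [457.6, 166.4]), (0.09, [456, 177], 19, [456.0, 177.5]), (0.09, [454, 188], 21, [454.4, 188.3]), (0.09, [452, 199], 18, [452.8, 198.9])]
-0.00028728359099883125 [ 1.49013746  0.14501006 -0.04956421] [-0.2 -0.2  0.1  0.2  0.1  0.2  0.1 -0.1 -0.3  0.5  0.2  0.  -0.3  0.2
 -0.2 -0.  -0.1 -0.   0.   0.1  0.2  0.4 -0.4 -0.2  0.2 -0.5 -0.1  0.3
  0. ]
```

Level within 0.15°, offsets under 0.3 mm. Carrying it over and feeling it in.

```bash
python3 - <<'E'
from h import *
a=181.5;b=180-6.25; X,Y=.559,-.2356
movel([.474,.218,.29],speed=.12)
movel([X,Y,.29],down(np.radians(b)),speed=.15); pause(.5)
B=np.array(read_ft_force());print("base",B,read_ft_torque(),read_eef_pos(),read_time_s())
movel([X,Y,.207],speed=.05)
z=.207
while z>.1965:
    z-=.0015; movel([X,Y,z],speed=.005); f=np.array(read_ft_force())-B
    print(round(z,4),round(read_eef_pos()[2],4),f.round(1),np.round(read_ft_torque(),2))
    if f[2]>7 or np.hypot(f[0],f[1])>6: break
print(read_time_s(),read_finger_gap())
cv2.imwrite("pics/in_s.png",read_camera("scene")[:,:,::-1])
E
```

```text
base [ 0.37428563 -0.40313086 -8.58349894] [-0.09683332 -0.07172467 -0.03653058] [ 0.55899403 -0.23560949  0.28999508] 16.7667
0.2055 0.2054 [-0.4  0.3  0.6] [-0.04 -0.07  0.02]
0.204 0.204 [-0.2 -0.2  1.9] [-0.1  -0.05 -0.07]
0.2025 0.2024 [-0.3  0.3 -0.5] [-0.07 -0.01  0.05]
0.201 0.2009 [-0.8  1.1  0. ] [-0.04 -0.07  0.04]
0.1995 0.1994 [-1.   1.3  0.8] [-0.06 -0.07  0.01]
0.198 0.1979 [-1.2  0.   0.2] [-0.07 -0.03 -0.03]
0.1965 0.1964 [-1.   1.3  1. ] [-0.06 -0.05 -0.04]
21.725 0.019006778297941312
```

Lugs have entered freely, with lateral force around 1 N. Next: through the catches to home.

```bash
python3 - <<'E'
from h import *
X,Y=.559,-.2356; B=np.array([.37,-.4,-8.3]); z=.1965
while z>.1812:
    z-=.001; movel([X,Y,z],speed=.005); f=np.array(read_ft_force())-B
    print(round(z,4),round(read_eef_pos()[2],4),f.round(1),np.round(read_ft_torque(),2))
    if f[2]>22 or np.hypot(f[0],f[1])>8: break
print(read_time_s(),read_finger_gap())
E
```

```text
0.1955 0.1955 [-0.4 -0.1  1. ] [ 0.11 -0.15 -0.01]
0.1945 0.1948 [-0.1  2.6  3.5] [ 0.5  -0.06  0.02]
0.1935 0.1944 [-1.4  3.3  9.1] [0.97 0.26 0.06]
0.1925 0.1939 [-2.3  3.7 14. ] [1.21 0.3  0.02]
0.1915 0.1928 [-0.7  3.2 12.1] [0.91 0.2  0.06]
0.1905 0.1901 [-0.3  2.4  6.2] [ 0.49 -0.78  0.07]
0.1895 0.1879 [ 3.1  1.6 -2.3] [ 0.08 -1.32  0.05]
0.1885 0.1871 [ 0.9  1.1 -6.7] [-0.07 -1.29  0.08]
0.1875 0.1869 [-0.5  2.  -4.3] [ 0.23 -0.74  0.06]
0.1865 0.1864 [ 0.1  1.7 -4.7] [ 0.34 -0.24  0.07]
0.1855 0.1848 [ 1.1  1.6 -7.2] [ 0.41 -0.32  0.1 ]
0.1845 0.1844 [-0.6  2.8 -4.9] [ 0.74 -0.04  0.06]
0.1835 0.1841 [-2.4  5.1  1.7] [1.03 0.5  0.06]
0.1825 0.1839 [-4.3  6.6  6.3] [1.21 0.73 0.01]
0.1815 0.1839 [-4.9  5.9 10.2] [1.22 0.97 0.03]
0.1805 0.1838 [-5.3  6.6 13. ] [1.29 1.17 0.03]
27.375 0.018799051016796187
```

Both catches clicked (about 14 N peak, then a drop), and it bottoms at the expected home height of 0.1838. A little more pressure to be sure, then relax and look before release.

```bash
python3 - <<'E'
from h import *
X,Y=.559,-.2356; B=np.array([.37,-.4,-8.3])
for z in(.1795,.1785,.1775):
    movel([X,Y,z],speed=.005); f=np.array(read_ft_force())-B; print(z,read_eef_pos(),f.round(1),np.round(read_ft_torque(),2))
    if f[2]>22: break
movel([X,Y,.1838],speed=.01);pause(.3)
print(read_eef_pos(),np.array(read_ft_force())-B,read_ft_torque(),read_time_s())
s=read_camera("scene")[:,:,::-1];w=read_camera("wrist")[:,:,::-1]
m=np.zeros((600,800,3),np.uint8);m[:400,:640]=w;m[400:,:400]=cv2.resize(s[130:255,160:410],(400,200),interpolation=cv2.INTER_CUBIC)
cv2.imwrite("pics/home.png",m);cv2.imwrite("pics/home_s.png",s)
E
```

```text
0.1795 [ 0.56047898 -0.23680506  0.18377753] [-5.7  7.3 15.9] [1.3  1.22 0.07]
0.1785 [ 0.56094056 -0.23733935  0.18371463] [-5.5  7.1 20.6] [1.31 1.45 0.06]
0.1775 [ 0.56085505 -0.23801902  0.18366099] [-7.3  7.7 22.8] [1.34 1.73 0.11]
[ 0.56028998 -0.23707579  0.18412016] [ 3.89993586 -3.87418362  1.10675427] [-0.76660039 -0.88276801  0.1122216 ] 29.5083
```

View pics/home.png

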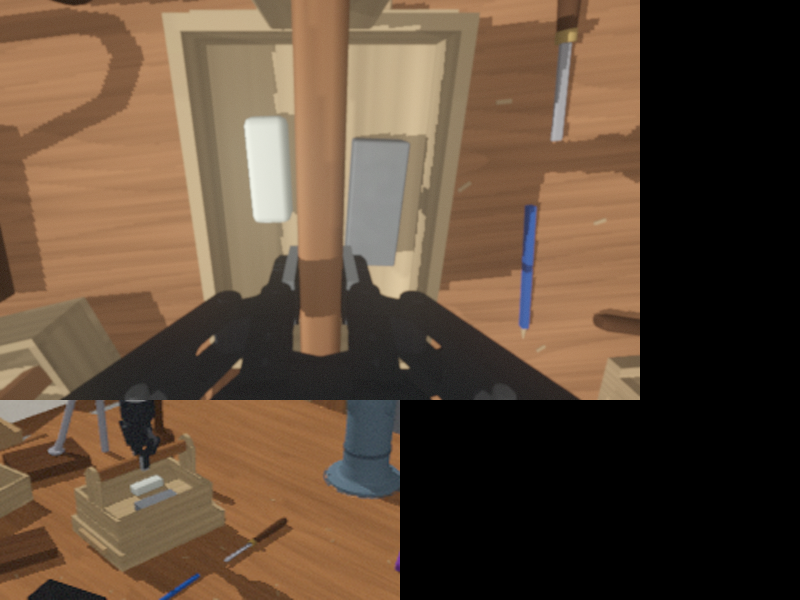

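Sitting in the crate tray with both stones inside, at (268,170) and (378,200). Now zeroing the side load, pressing lightly, then releasing and checking.

```bash
python3 - <<'E'
from h import *
B=np.array([.37,-.4,-8.3]); X,Y=.5598,-.2364
movel([X,Y,.1815],speed=.01);pause(.2)
Rm=R.from_quat(read_tcp_rot()).as_matrix();print(read_eef_pos(),(np.array(read_ft_force())-B).round(1),np.round(read_ft_torque(),2),Rm[:,2].round(4))
movel([X,Y,.1832],speed=.01);pause(.2);print(read_eef_pos(),(np.array(read_ft_force())-B).round(1),np.round(read_ft_torque(),2))
move_gripper(.05);pause(.2);print(read_finger_gap(),read_ft_force(),read_eef_pos())
move_gripper(.085)
movel([X,Y,.30],speed=.1)
yaw=np.radians(180-6.2); move_ptp([.53,-.232,.40],down(yaw));pause(.3)
import json;P=camera_params("wrist");json.dump({k:np.array(P[k]).tolist() for k in("K","camera_from_world")},open("fin.json","w"))
w=read_camera("wrist")[:,:,::-1];s=read_camera("scene")[:,:,::-1];cv2.imwrite("pics/fin_w.png",w);cv2.imwrite("pics/fin_s.png",s);print(read_time_s())
m=np.zeros((600,800,3),np.uint8);m[:600,:400]=cv2.resize(w[20:320,220:420],(400,600));m[:400,400:]=cv2.resize(s[130:250,190:310],(400,400),interpolation=cv2.INTER_CUBIC)
cv2.imwrite("pics/fin.png",m)
E
```

```text
[ 0.56046821 -0.23755782  0.1836986 ] [-0.1  0.9 14.3] [-0.15  0.09  0.14] [ 2.1e-03 -6.0e-04 -1.0e+00]
[ 0.5604264  -0.23724292  0.18379366] [ 2.8 -2.4  9.5] [-0.94 -0.55  0.14]
0.04980469687676674 [ 0.62956887 -0.10231832  1.16386246] [ 0.5596097  -0.23622453  0.18309793]
33.9917
```

View pics/fin.png

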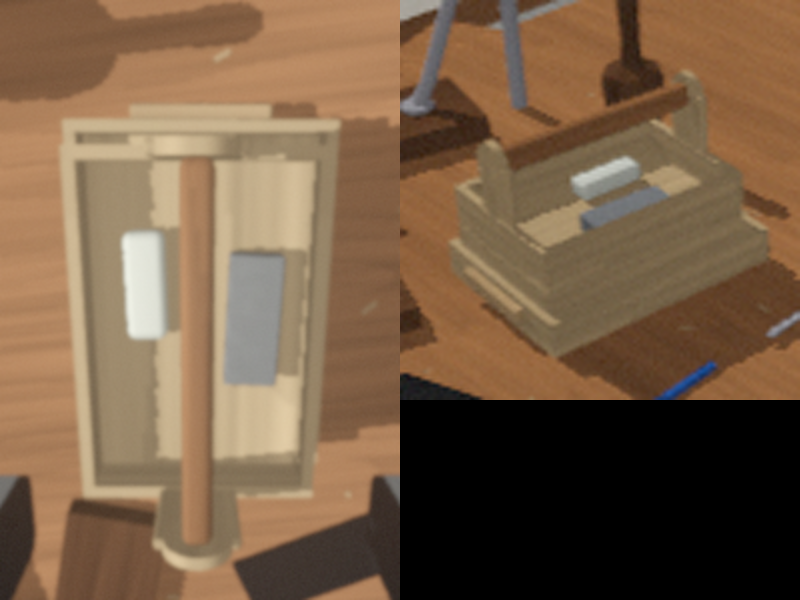

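Tray home and level, both stones in, gripper clear at z = 0.40. Handing in.

```bash
python3 -c "
from bench import *
print(read_time_s(),sign_off())"
```

```text
the job is handed in; nothing more can be done
33.9917 None
```

The handled tray is stacked on the crate's tray, clicked home and level with both stones in it; the last pictures showed nothing else disturbed, and I handed the job in at 34 s.

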